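# Load the ring masses onto the shaker's mandrel

## Task

Load the vibration shaker for its next run: thread the three steel ring masses onto the mandrel on top of the shaker, the widest at the bottom, then the middle one, then the narrowest on top, each pressed fully home, flat on what lies below it, before the next goes on. Sprung leaves on the mandrel grip the rings and the shaker's table sinks as you press, so press by feel and never drive the table down onto its bottom stop. Let go of the rings at the end and leave the other things on the bench where they are.

Things in the scene. Friction and masses are not known exactly. Their poses are not given: they have to be found in the camera images.
- ring_wide_mid (a point): centre (half-way up) of the widest ring mass: plain turned steel, outer diameter 64 mm, bore 24 mm, 16 mm thick, about 0.35 kg. At the start it lies flat on the bench; its z axis is the bore's axis, both faces are alike. The three rings lie in any order in three places.
- ring_middle_mid (a point): centre (half-way up) of the middle ring mass: the same plain steel and 24 mm bore, outer diameter 54 mm, 14 mm thick, about 0.2 kg; lies flat on the bench
- ring_narrow_mid (a point): centre (half-way up) of the narrowest ring mass: the same plain steel and 24 mm bore, outer diameter 44 mm, 12 mm thick, about 0.1 kg; lies flat on the bench
- seat (a point): centre of the top face of the shaker's table (aluminium disc, 76 mm diameter, 12 mm thick, about 150 mm above the bench), at the foot of the mandrel; z up along the mandrel; sinks with the table. The widest ring rests here, the pile on it is 42 mm high. The shaker is a blue-grey cylinder, 150 mm diameter, between the cheeks of a steel trunnion fixed on the bench (base 180 x 210 mm).
- mandrel_tip (a point): top of the steel mandrel, on its axis, 54 mm above the seat; sinks with the table. Mandrel 21 mm diameter, tapering to 8 mm over its top 11 mm. From it bulge three tiers of sprung brass leaves, one tier per ring place, to 25.8 mm diameter (free), fullest 2 mm above each tier's foot. Pushing a ring past a tier takes up to about 9 to 16 N; a ring not pushed stays where it is.
- armature (a joint): how far (m) the shaker's table with the mandrel has sunk on its springs (about 5 N per mm; the weight of all three rings sinks it about 1.3 mm): 0 = unloaded rest, as at the start, growing downwards. From 5 mm on it counts as driven onto its bottom stop, which leaves a push of about 18 N for the last ring.
- mouse: bystander: black computer mouse, 110 x 62 x 36 mm; origin under its middle
- usb_stick: bystander: grey USB stick, 51 x 18 x 9 mm; origin under it
- accelerometer: bystander: aluminium sensor cube of 22 mm with a brass connector; origin under its centre
- bnc_tee: bystander: small steel coaxial T-piece, 36 mm long; origin under its middle
- impact_hammer: bystander: impact hammer, 220 mm long, lying flat; origin under it
- wax_tin: bystander: flat round metal tin, 50 mm diameter, 19 mm high; origin under its centre
- calibrator: bystander: standing black handheld calibrator, 52 mm diameter, 103 mm high; origin under its centre
Mind the look-alikes: they are no part of the job. Leave any purple or yellow look-alike of the part that bears ring_narrow_mid alone.

How it is judged:
By the outcome, as a careful person would: the job done as asked, in the order asked, and still so for the second after the job is handed in, with the robot touching nothing.
It also fails if it takes over 72 s, if anything falls off the work surface, if the arm or the gripper's body presses on something with over 40 N, if the wrist force passes 120 N, or if a joint passes its speed limit or range.

## Robot

A 6-joint arm with a two-finger parallel gripper is mounted at the origin on the work surface. World frame = base frame: x ahead of the robot, y to its left, z up, the work surface at z = 0. Lengths are in mm, angles in degrees, forces in N, time in s.
With the tool pointing down it reaches from about 300 to 850 mm from the base axis. Payload 4.2 kg.
Tool frame: the origin (TCP) lies midway between the tips of the shut fingers; the grasp point (between the pads) lies 19 mm behind it (env.grip_point_offset is the distance from the TCP to the grasp point, in mm); z points along the fingers, x is the direction in which the jaws open and shut, and the axes are right-handed (so a half turn about z gives the same grasp; the last joint's range is limited). The gripper opens to 91 mm and grips with 3 to 60 N. Pads are 32 mm wide; open, the fingers measure 118 mm over their backs; the gripper's body (76 mm by 178 mm) begins 60 mm behind the grasp point.
Start: joints at [74.542, 18.312, 89.639, -0, 72.044, -1.146], TCP at [142.147, 557.169, 213.976] pointing down, gripper open.
Joint ranges: [-177.97, 177.97], [-48.28, 115.42], [12.27, 149.76], [-77.06, 257.06], [2.81, 150.46], [-146.56, 146.56]. Speed limits (degrees/s): [147.25, 147.25, 180, 180, 180, 180].

## Interface

Orientations are given as [roll, pitch, yaw] about the fixed x, y, z axes, in that order (R = Rz(yaw) Ry(pitch) Rx(roll)).
In Python, from workcell import env gives the robot as it stands.
- The arm moves only by the shell command python3 -m pendant 'ROWS' [FORCE]. ROWS is JSON, a list of rows, each an object with "xyz": the shift along the tool's x, y, z in m, a list of three; "roll": the turn about the tool's z in degrees; "jaw": the closure, from 0 (fully open) to 1 (shut). A call has exactly 8 rows; each row is the pose to reach, as a shift and turn from the pose commanded when the call began, along the tool's axes at that moment; what a row does not reach only later rows make up. A row lasts 1/8 s, in which the tool goes at most 62.5 mm and 10.7 degrees, less where a joint would pass 70% of its speed; a pose out of reach is approached as far as the arm can. A call with a gripper value outside its range is refused whole. The fingers move at their own pace and stop on an object; FORCE is the grip in N (left out, the last holds). Time passes only in rows, so rows that repeat a pose let the fingers close, or fill a call up. It gives the time, the measured TCP pose, the force and the opening at its end, in the units of the state.
- env.state(): the state, without advancing time (a new reading comes with each control period).
- env.grab_frame(name): name is "scene" or "side" or "wrist"; returns (picture, depth): 384x512x3 uint8, blue, green, red; 384x512 float32, mm along the optical axis (not along the pixel's ray), 0 where there is no reading.
- env.camera_params(name): a dict with "camera_matrix" (3x3 intrinsics, pixels), "cam_to_world" (4x4, takes a point from camera to world coordinates); the wrist camera has in their place "hand_eye" (4x4, takes a point from camera to tool coordinates, whose origin is the TCP and whose axes are the tool frame's). Camera axes: x right, y up, looking along -z (the intrinsics and any distortion apply to the point x, -y, -z); pixel columns grow to the right and rows downward; lengths in mm; the calibration is good to about 2 mm. A picture is of the moment at which its call begins: read the wrist's pose just before it. camera_params takes no time and is no camera call.
- env.job_done(): hands the job in, once; it reports no verdict.
The state is a dict: "time_s": time; "qpos": joint angles; "qvel": joint speeds; "effort": joint torques, N m; "ee_pos": TCP position; "ee_rot": TCP orientation; "force": force on the tool from outside, world axes, zero at the start; "torque": the same for the moment, N m; "gripper_width": finger opening in mm.
Only numpy, scipy, OpenCV 4.12 (cv2) and the standard library are available. Lean on these libraries where they do the work, as an engineer would, in place of code of your own. Each camera call takes 0.05 s, during which the arm holds its last target. There are 200 camera calls.

## Working session

There is one attempt and no reset: what is moved stays moved. The work goes in short steps, Python scripts to look and compute and a shell command to move; the robot and the scene stay as the last step left them, time stands still between calls to the robot, and variables do not carry over. Pictures are saved under pics/ and viewed, about 8 in all and at most 12, crops included, and the job is handed in when it is done.

```bash
mkdir -p pics; ls; cat > h.py <<'E'
import numpy as np, cv2
from workcell import env
from scipy.spatial.transform import Rotation as R
def grab(name):
    s=env.state(); im,d=env.grab_frame(name); p=env.camera_params(name)
    if 'cam_to_world' in p: T=np.array(p['cam_to_world'])
    else:
        W=np.eye(4); W[:3,:3]=R.from_euler('xyz',s['ee_rot'],degrees=True).as_matrix(); W[:3,3]=s['ee_pos']
        T=W@np.array(p['hand_eye'])
    np.savez(name,im=im,d=d,T=T,K=np.array(p['camera_matrix']),dist=np.array(p.get('distortion',np.zeros(5)),float).ravel())
    return im,d,T,np.array(p['camera_matrix']),p
def ray(u,v,K,T):
    return T[:3,:3]@np.array([(u-K[0,2])/K[0,0],-(v-K[1,2])/K[1,1],-1.])
def onz(u,v,z,K,T):
    r=ray(u,v,K,T); o=T[:3,3]; return o+r*(z-o[2])/r[2]
def bydepth(u,v,d,K,T): return T[:3,3]+ray(u,v,K,T)*d[int(v),int(u)]
def cloud(d,K,T):
    v,u=np.mgrid[:d.shape[0],:d.shape[1]]
    c=np.stack([(u-K[0,2])/K[0,0]*d,-(v-K[1,2])/K[1,1]*d,-d],-1)
    P=c@T[:3,:3].T+T[:3,3]; P[d==0]=np.nan; return P
E
python3 - <<'E'
from h import *
ims=[]
for n in ['scene','side','wrist']:
    im,d,T,K,p=grab(n); cv2.imwrite(f'pics/{n}0.png',im)
    print(n,[k for k in p],K.round(1).tolist(),T.round(2).tolist(),{k:p[k] for k in p if 'dist' in k})
    ims.append(im)
cv2.imwrite('pics/a.png',cv2.resize(ims[0],(800,600),interpolation=cv2.INTER_CUBIC))
cv2.imwrite('pics/b.png',np.vstack([np.hstack([ims[1],ims[2]])])[:, :][:, :].copy() if 0 else cv2.resize(np.hstack([ims[1],ims[2]]),(800,300)))
print(env.state())
E
```

```text
pics
scene ['camera_matrix', 'cam_to_world'] [[384.9, 0.0, 260.8], [0.0, 384.9, 192.4], [0.0, 0.0, 1.0]] [[0.26, -0.82, 0.51, 1130.34], [0.97, 0.22, -0.13, -239.62], [-0.0, 0.53, 0.85, 1090.61], [0.0, 0.0, 0.0, 1.0]] {}
side ['camera_matrix', 'cam_to_world'] [[396.6, 0.0, 268.5], [0.0, 396.6, 195.0], [0.0, 0.0, 1.0]] [[0.7, 0.46, -0.55, -134.88], [-0.71, 0.45, -0.53, -740.58], [0.0, 0.76, 0.64, 935.31], [0.0, 0.0, 0.0, 1.0]] {}
wrist ['camera_matrix', 'hand_eye'] [[334.2, 0.0, 253.5], [0.0, 334.2, 191.3], [0.0, 0.0, 1.0]] [[0.25, -0.94, -0.25, 69.84], [0.97, 0.24, 0.07, 575.79], [-0.0, -0.26, 0.96, 383.34], [0.0, 0.0, 0.0, 1.0]] {}
{'time_s': 0.15, 'qpos': array([ 7.45384099e+01,  1.83434496e+01,  8.96903521e+01,  1.46304372e-04,
        7.20430099e+01, -1.14619216e+00]), 'qvel': array([ 0.00446089, -0.16749382, -0.16172677,  0.05078582,  0.1662249 ,
        0.06566558]), 'effort': array([ 2.23124734e-04, -4.12774372e+01, -2.32155579e+01,  7.28002167e-02,
        4.32875357e-02, -7.39500229e-05]), 'ee_pos': array([142.07532922, 556.7840519 , 213.31116317]), 'ee_rot': array([-1.79998324e+02,  7.67934647e-02,  7.56845580e+01]), 'force': array([-0.58766256,  0.35518851, -0.15225737]), 'torque': array([-0.01112334,  0.05119209, -0.03467823]), 'gripper_width': 91.57225195650562}
```

View pics/a.png

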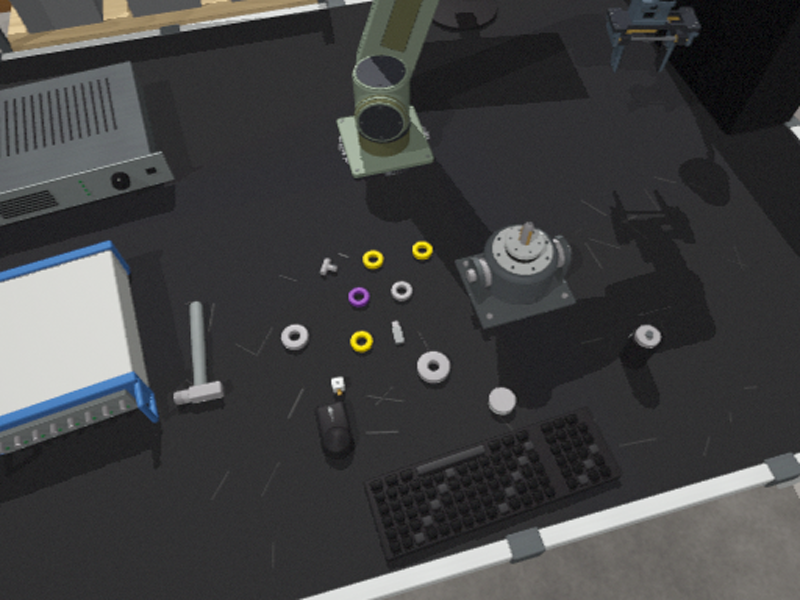

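View pics/b.png

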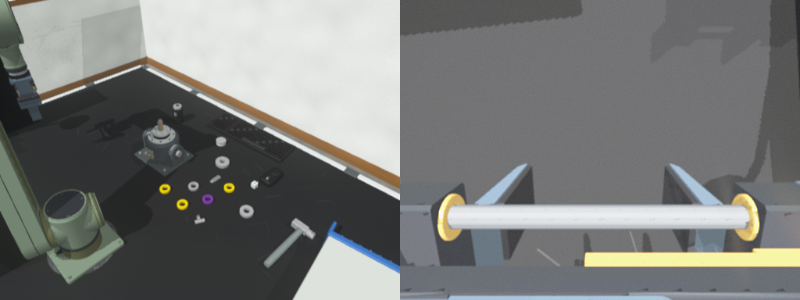

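Scene view (800x600): candidates are the steel rings at (401,291), (294,337) and (433,367). The look-alikes to leave are purple (358,297), yellow (372,260), (422,250) and (361,342), and the wax tin (502,401). The mandrel is at about (527,230). I'll measure all of them from scene and side.

```bash
python3 - <<'E'
from h import *
z=np.load('scene.npz'); im,d,T,K=z['im'],z['d'],z['T'],z['K']
P=cloud(d,K,T)
s=512/800
for n,(u,v) in dict(a=(401,291),b=(294,337),c=(433,367),mouse=(335,430),tin=(502,401),cal=(648,336),tee=(327,267),usb=(397,332),acc=(338,385),pur=(358,297),y1=(372,260),y2=(422,250),y3=(361,342)).items():
    u,v=int(u*s),int(v*s); r=22
    q=P[v-r:v+r,u-r:u+r].reshape(-1,3)
    c=P[v,u]
    q=q[(q[:,2]>5)&(q[:,2]<130)]
    q=q[np.hypot(*(q[:,:2]-c[:2]).T)<45]
    print(n,c.round(0),len(q),'median',np.median(q,0).round(0),'bbox',q.min(0).round(0),q.max(0).round(0)) if len(q) else print(n,c,'none')
# shaker top
u,v=int(527*s),int(235*s)
q=P[v-45:v+50,u-50:u+50].reshape(-1,3)
for a,b in ((140,156),(156,170),(170,215)):
    m=q[(q[:,2]>a)&(q[:,2]<b)]; print(a,b,len(m),m.mean(0).round(1),m.min(0).round(1),m.max(0).round(1))
m=q[q[:,2]>50]; print(np.histogram(m[:,2],bins=range(50,220,6)))
S=np.load('side.npz'); im2=S['im']
A=cv2.resize(im[125:205,280:380],(400,320),interpolation=cv2.INTER_CUBIC)
u2,v2=int(160*1.28),int(130*1.28)
B=cv2.resize(im2[v2-40:v2+40,u2-50:u2+50],(400,320),interpolation=cv2.INTER_CUBIC)
C=cv2.resize(im[150:250,170:300],(416,320),interpolation=cv2.INTER_CUBIC)
cv2.imwrite('pics/c.png',np.vstack([np.hstack([A,B]),np.hstack([C,np.zeros((320,384,3),np.uint8)])])[:600])
E
```

```text
a [446. -75.  -2.] 110 median [453. -76.  11.] bbox [ 414. -115.    5.] [487. -50.  19.]
b [ 497. -315.   -1.] 198 median [ 506. -315.   14.] bbox [ 453. -346.    5.] [ 538. -274.   20.]
c [637. -58.  -1.] 310 median [646. -62.  16.] bbox [ 602. -100.    5.] [676. -17.  24.]
mouse [ 729. -273.   33.] 583 median [ 733. -274.   28.] bbox [ 684. -305.    5.] [ 774. -230.   41.]
tin [749.  45.  18.] 233 median [750.  43.  20.] bbox [717.  14.   5.] [777.  81.  25.]
cal [728. 329.  99.] 486 median [734. 319.  81.] bbox [702. 304.   6.] [752. 354. 107.]
tee [ 350. -216.   13.] 84 median [ 354. -217.   12.] bbox [ 311. -258.    5.] [ 388. -175.   19.]
usb [ 548. -109.   10.] 81 median [ 551. -111.    9.] bbox [ 509. -151.    5.] [574. -69.  14.]
acc [ 638. -250.   24.] 109 median [ 642. -253.   23.] bbox [ 596. -288.    5.] [ 683. -223.   32.]
pur [ 439. -167.   -1.] 116 median [ 443. -167.   12.] bbox [ 399. -207.    5.] [ 472. -126.   18.]
y1 [ 352. -115.    1.] 101 median [ 358. -115.   11.] bbox [ 322. -151.    5.] [392. -80.  18.]
y2 [356.  -1.   1.] 101 median [363.  -5.  12.] bbox [319. -37.   5.] [394.  36.  17.]
y3 [ 544. -184.    0.] 125 median [ 552. -185.   12.] bbox [ 517. -228.    5.] [ 573. -150.   18.]
140 156 346 [499.5 160.9 150.3] [454.3 126.4 140.4] [531.4 201.7 155.8]
156 170 24 [498.1 160.4 162.6] [484.6 154.  157. ] [505.8 172.  169.2]
170 215 75 [497.2 161.3 190.5] [484.7 152.9 170.2] [506.6 173.4 207.5]
(array([ 65,  48,  52,  61,  80,  72,  96,  95, 117, 166, 194, 325, 424,
        53,  10,  25, 230,  96,  10,   9,  12,   7,  11,  13,  16,  13,
         3,   0]), array([ 50,  56,  62,  68,  74,  80,  86,  92,  98, 104, 110, 116, 122,
       128, 134, 140, 146, 152, 158, 164, 170, 176, 182, 188, 194, 200,
       206, 212, 218]))
```

View pics/c.png

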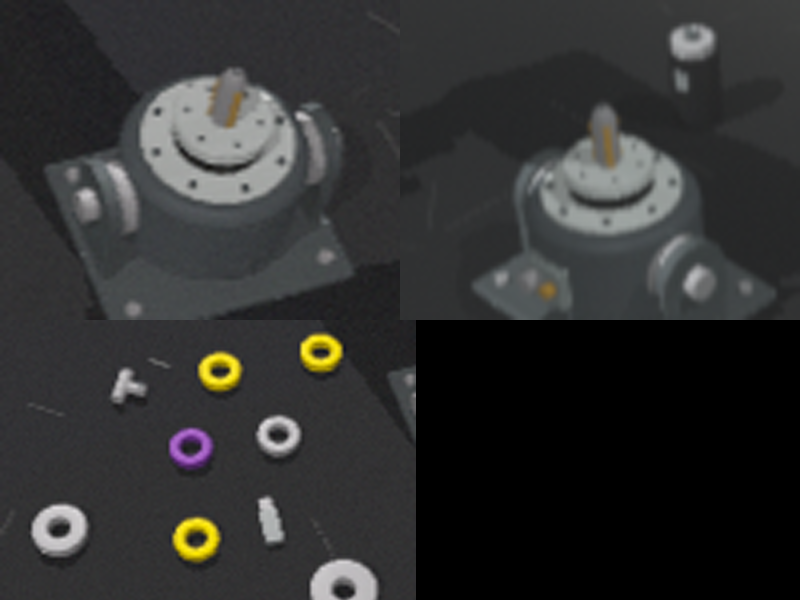

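The crop shows an upright mandrel with brass leaves. It also confirms the steel narrow ring (scene crop 278,437), the middle ring (60,530) and the wide ring at bottom right. The coloured rings are decoys. I'll move to survey the mandrel, turning to yaw 0 on the way.

```bash
python3 -m pendant '[{"xyz":[-0.0325,0.0449,-0.02],"roll":9.46,"jaw":0},{"xyz":[-0.065,0.0898,-0.04],"roll":18.92,"jaw":0},{"xyz":[-0.0975,0.1347,-0.06],"roll":28.38,"jaw":0},{"xyz":[-0.13,0.1796,-0.08],"roll":37.84,"jaw":0},{"xyz":[-0.1625,0.2245,-0.1],"roll":47.3,"jaw":0},{"xyz":[-0.195,0.2694,-0.106],"roll":56.76,"jaw":0},{"xyz":[-0.2275,0.3143,-0.106],"roll":66.22,"jaw":0},{"xyz":[-0.26,0.3592,-0.106],"roll":75.68,"jaw":0}]' 20
python3 - <<'E'
from h import *
z=np.load('scene.npz'); P=cloud(z['d'],z['K'],z['T']).reshape(-1,3)
r=np.hypot(P[:,0]-497,P[:,1]-161)
for a,b,l,h in((16,36,140,160),(43,68,115,135)):
    m=P[(r>a)&(r<b)&(P[:,2]>l)&(P[:,2]<h)]; A=np.c_[m[:,:2]-[497,161],np.ones(len(m))]
    for _ in range(4):
        c=np.linalg.lstsq(A,m[:,2],rcond=None)[0]; e=m[:,2]-A@c; k=abs(e)<3; m=m[k];A=A[k]
    print(len(m),c, 'tilt deg',np.degrees(c[:2]))
print(env.state()['ee_pos'],env.state()['ee_rot'])
E
```

```text
time_s: 1.15
ee_pos: [426.7, 214.9, 320.0]
ee_rot: [-180.0, -0.0, -0.3]
force: [0.2, 0.7, 0.0]
gripper_width: 91.5
197 [-2.32801195e-02  1.53355660e-02  1.50702123e+02] tilt deg [-1.33385259  0.87866321]
307 [-3.92201426e-02  3.06422210e-02  1.23163240e+02] tilt deg [-2.24714864  1.75566994]
[426.72814493 214.88399996 319.98146176] [-1.79979450e+02 -1.28799341e-02 -3.03571918e-01]
```

```bash
python3 -m pendant '[{"xyz":[0.025,0.03,0],"roll":0,"jaw":0},{"xyz":[0.05,0.06,0],"roll":0,"jaw":0},{"xyz":[0.07,0.084,0],"roll":0,"jaw":0},{"xyz":[0.07,0.084,0],"roll":0,"jaw":0},{"xyz":[0.07,0.084,0],"roll":0,"jaw":0},{"xyz":[0.07,0.084,0],"roll":0,"jaw":0},{"xyz":[0.07,0.084,0],"roll":0,"jaw":0},{"xyz":[0.07,0.084,0],"roll":0,"jaw":0}]'
python3 - <<'E'
from h import *
im,d,T,K,p=grab('wrist'); np.savez('w_mandrel',im=im,d=d,T=T,K=K)
print(env.state()['ee_pos'],env.state()['ee_rot'])
cv2.imwrite('pics/d.png',cv2.resize(im,(800,600),interpolation=cv2.INTER_CUBIC))
P=cloud(d,K,T).reshape(-1,3); r=np.hypot(P[:,0]-497,P[:,1]-161)
for a,b,l,h in((16,36,140,160),(43,68,115,135)):
    m=P[(r>a)&(r<b)&(P[:,2]>l)&(P[:,2]<h)]; A=np.c_[m[:,:2]-[497,161],np.ones(len(m))]
    for _ in range(4):
        c=np.linalg.lstsq(A,m[:,2],rcond=None)[0]; e=m[:,2]-A@c; k=abs(e)<3; m=m[k];A=A[k]
    print(len(m),c,np.degrees(c[:2]))
for l in range(156,212,6):
    m=P[(r<25)&(P[:,2]>l)&(P[:,2]<l+6)]; 
    if len(m): print(l,len(m),m.mean(0).round(1),m.min(0).round(1),m.max(0).round(1))
E
```

```text
time_s: 2.15
ee_pos: [495.7, 132.9, 320.1]
ee_rot: [-180.0, -0.0, 0.1]
force: [0.0, 0.3, 0.2]
gripper_width: 91.1
[495.72830095 132.78365037 320.06081061] [-1.79991158e+02 -1.14388735e-02  4.58382294e-02]
2739 [-9.75643101e-04  1.23175257e-03  1.49436599e+02] [-0.05590023  0.07057422]
3688 [-6.46887342e-03  1.01834271e-02  1.22932990e+02] [-0.37063915  0.58346739]
156 11 [498.1 174.7 158.9] [489.7 170.2 156.8] [504.5 178.8 161.7]
162 12 [494.2 176.2 165.8] [484.1 170.6 162.7] [503.4 178.5 167.7]
168 13 [493.6 176.8 170.3] [485.2 170.4 168.2] [505.2 179.5 173.1]
174 17 [497.1 174.9 177.4] [484.4 170.2 174.8] [504.  178.3 180. ]
180 22 [495.2 174.4 183.1] [484.6 165.5 180.4] [505.7 179.2 185.7]
186 53 [493.8 171.9 189.6] [484.8 157.4 186.6] [504.6 178.7 191.7]
192 163 [493.3 169.2 195.1] [483.1 157.7 192.1] [503.6 178.1 198. ]
198 228 [493.3 168.1 201.6] [485.9 159.5 198. ] [500.8 175.3 204. ]
204 20 [493.7 168.  204.5] [489.6 164.  204. ] [497.3 172.5 205.5]
```

View pics/d.png

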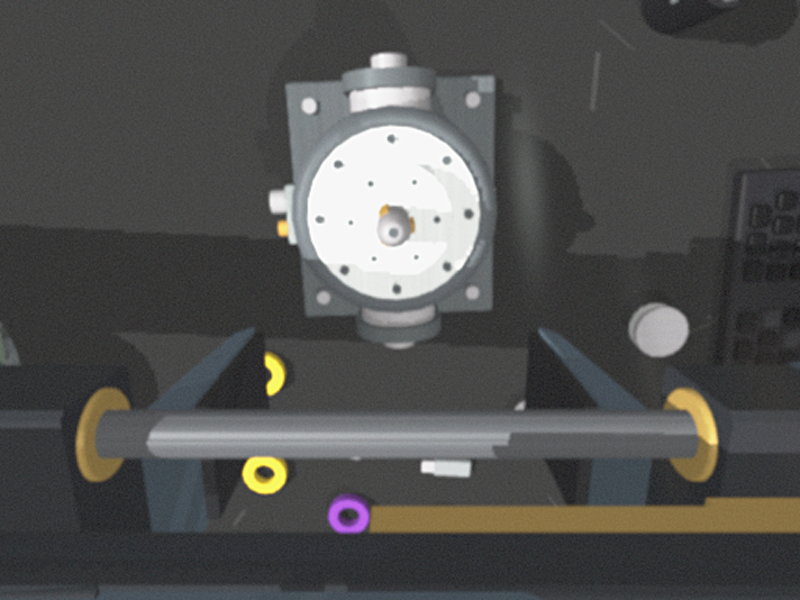

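The wrist view shows the vertical mandrel's tip at (394,232), with the shaker clear around it. Next I survey the wide ring.

```bash
python3 -m pendant '[{"xyz":[0.028,0.044,0.01],"roll":0,"jaw":0},{"xyz":[0.056,0.088,0.03],"roll":0,"jaw":0},{"xyz":[0.084,0.128,0.06],"roll":0,"jaw":0},{"xyz":[0.108,0.164,0.1],"roll":0,"jaw":0},{"xyz":[0.128,0.195,0.14],"roll":0,"jaw":0},{"xyz":[0.144,0.22,0.175],"roll":0,"jaw":0},{"xyz":[0.144,0.22,0.188],"roll":0,"jaw":0},{"xyz":[0.144,0.22,0.188],"roll":0,"jaw":0}]'
cat >> h.py <<'E'
def fitring(im,d,T,K,guess,ztop,rad):
    """outer circle from top-face depth points + edge; returns centre, radius"""
    P=cloud(d,K,T); r=np.hypot(P[...,0]-guess[0],P[...,1]-guess[1])
    M=((P[...,2]>ztop-3)&(P[...,2]<ztop+6)&(r<rad+10)).astype(np.uint8)
    cs,h=cv2.findContours(M,cv2.RETR_CCOMP,cv2.CHAIN_APPROX_NONE)
    out=[]
    for c in sorted(cs,key=len)[::-1][:2]:
        q=np.array([onz(u,v,ztop,K,T)[:2] for u,v in c[:,0]])
        A=np.c_[2*q,np.ones(len(q))]
        for _ in range(4):
            s=np.linalg.lstsq(A,(q**2).sum(1),rcond=None)[0]; R0=np.sqrt(s[2]+s[0]**2+s[1]**2)
            k=abs(np.hypot(*(q-s[:2]).T)-R0)<1.5; q=q[k];A=A[k]
        out.append((s[:2].round(2),R0.round(2),len(q)))
    m=P[M>0]; return out,np.median(m,0).round(1)
E
python3 - <<'E'
from h import *
im,d,T,K,p=grab('wrist'); np.savez('w_wide',im=im,d=d,T=T,K=K)
s=env.state(); print(s['ee_pos'],s['ee_rot'])
print(fitring(im,d,T,K,(638,-58),16,32))
z=np.load('w_mandrel.npz'); print('tip px',onz(394*.64,232*.64,203.6,z['K'],z['T']))
print('table',fitring(z['im'],z['d'],z['T'],z['K'],(494,168),149.4,38))
cv2.imwrite('pics/e.png',cv2.resize(im,(800,600),interpolation=cv2.INTER_CUBIC))
E
```

```text
time_s: 3.2
ee_pos: [639.2, -86.8, 131.2]
ee_rot: [-179.9, 0.1, 0.0]
force: [0.4, 0.8, 0.7]
gripper_width: 91.2
[639.9489268  -86.64553785 132.6555717 ] [-1.79975903e+02 -3.03242507e-02  4.59620159e-02]
([(array([644.03, -58.4 ]), np.float64(31.04), 205), (array([644.  , -58.43]), np.float64(12.23), 81)], array([644.1, -57.3,  15.3]))
tip px [493.97568744 167.76482879 203.6       ]
table ([(array([493.18, 167.73]), np.float64(37.19), 209), (array([493.39, 163.52]), np.float64(13.87), 67)], array([493.6, 170.9, 149.4]))
```

View pics/e.png

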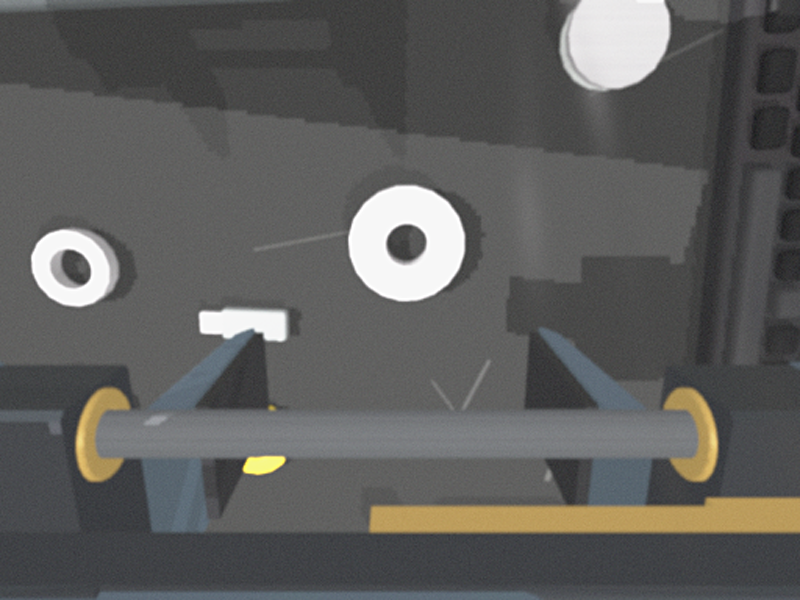

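The wide ring is at (406,243), with outer radius about 31.5 and bore 12.2, and the narrow ring is at (75,267). Now I grasp the wide ring.

```bash
python3 -m pendant '[{"xyz":[0.0041,-0.0292,0.03],"roll":0,"jaw":0},{"xyz":[0.0041,-0.0292,0.08],"roll":0,"jaw":0},{"xyz":[0.0041,-0.0292,0.115],"roll":0,"jaw":0},{"xyz":[0.0041,-0.0292,0.126],"roll":0,"jaw":0},{"xyz":[0.0041,-0.0292,0.129],"roll":0,"jaw":0},{"xyz":[0.0041,-0.0292,0.129],"roll":0,"jaw":1},{"xyz":[0.0041,-0.0292,0.129],"roll":0,"jaw":1},{"xyz":[0.0041,-0.0292,0.129],"roll":0,"jaw":1}]' 50
python3 - <<'E'
from h import *
s=env.state(); print(s['ee_pos'],s['ee_rot'],s['force'],s['gripper_width'])
E
```

```text
time_s: 4.25
ee_pos: [644.6, -58.4, 3.9]
ee_rot: [180.0, -0.1, 0.0]
force: [0.0, -0.8, 0.4]
gripper_width: 64.1
[644.60815767 -58.40786055   3.87124816] [ 1.79994807e+02 -9.75644657e-02  1.85097327e-03] [ 0.03129131 -0.75172311  0.39337019] 64.07210560254099
```

```bash
python3 -m pendant '[{"xyz":[0,0,-0.055],"roll":0,"jaw":1},{"xyz":[-0.01,-0.015,-0.113],"roll":0,"jaw":1},{"xyz":[-0.03,-0.045,-0.16],"roll":0,"jaw":1},{"xyz":[-0.055,-0.083,-0.2],"roll":0,"jaw":1},{"xyz":[-0.082,-0.124,-0.232],"roll":0,"jaw":1},{"xyz":[-0.112,-0.169,-0.232],"roll":0,"jaw":1},{"xyz":[-0.14,-0.211,-0.232],"roll":0,"jaw":1},{"xyz":[-0.1502,-0.2262,-0.232],"roll":0,"jaw":1}]' 50
python3 - <<'E'
from h import *
im,d,T,K,p=grab('wrist'); np.savez('w_wide2',im=im,d=d,T=T,K=K)
s=env.state(); e=s['ee_pos']; print(e,s['ee_rot'],s['force'],s['gripper_width'])
print(fitring(im,d,T,K,e[:2],e[2]-3.9+16,32))
P=cloud(d,K,T); r=np.hypot(P[...,0]-e[0],P[...,1]-e[1]); m=P[(r<34)&(abs(P[...,2]-e[2]-11)<6)]
A=np.c_[m[:,:2]-e[:2],np.ones(len(m))]; print('ring top plane',np.linalg.lstsq(A,m[:,2]-e[2],rcond=None)[0],len(m))
cv2.imwrite('pics/f.png',cv2.resize(im,(800,600),interpolation=cv2.INTER_CUBIC))
S,_=env.grab_frame('side'); S2,_=env.grab_frame('scene')
cv2.imwrite('pics/g.png',np.hstack([cv2.resize(S[100:220,140:270],(400,370)),cv2.resize(S2[70:190,270:400],(400,370))]))
E
```

```text
time_s: 5.25
ee_pos: [491.7, 169.4, 234.7]
ee_rot: [-180.0, 0.1, 0.1]
force: [0.1, -0.6, -3.3]
gripper_width: 62.2
[491.28542556 170.35605488 234.76920234] [-1.79916247e+02  1.18038809e-01  1.51779823e-01] [-2.01082735  1.71508504 -2.62265873] 62.563683637464756
([(array([491.4 , 177.51]), np.float64(27.94), 51), (array([491.33, 151.  ]), np.float64(13.43), 43)], array([491.4, 181.6, 246.1]))
ring top plane [-3.97991179e-03 -1.08876990e-02  1.12847602e+01] 6816
```

View pics/f.png

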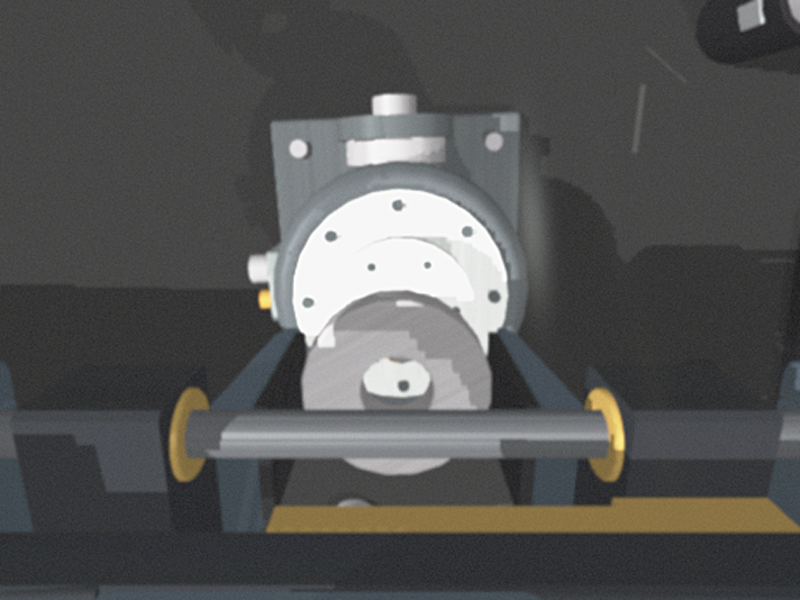

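```bash
python3 - <<'E'
from h import *
z=np.load('w_wide2.npz'); im,d,T,K=[z[k] for k in('im','d','T','K')]
e=env.state()['ee_pos']; print(e,env.state()['gripper_width'])
for n,(u,v) in dict(far=(397,473),near=(397,292),L=(303,383),R=(491,383),boreL=(361,383),boreR=(432,383),boretop=(397,357)).items():
    print(n,(onz(u*.64,v*.64,246.3,K,T)-[491.5,169.9,0]).round(1), d[int(v*.64),int(u*.64)])
P=cloud(d,K,T); M=(abs(P[...,2]-246.3)<2.5); ys=[];
u0=int(397*.64)
for v in range(170,310): print(v,P[v,u0].round(1) if M[v,u0] else '-',end=' ' if v%6 else '\n')
E
```

```text
[493.64911417 167.83586581 234.78938345] 62.70429836795483
far [ 1.000e-01 -3.140e+01  2.463e+02] 181.40001
near [-1.000e-01  3.330e+01  2.463e+02] 175.58702
L [-30.9   2.3 246.3] 173.17183
R [ 30.9   2.5 246.3] 173.55183
boreL [-11.8   2.3 246.3] 174.7739
boreR [ 11.5   2.4 246.3] 173.27263
boretop [ -0.   11.5 246.3] 171.46046
170 - 171 - 172 - 173 - 174 -
175 - 176 - 177 - 178 - 179 - 180 -
181 - 182 - 183 - 184 - 185 - 186 -
187 - 188 - 189 - 190 - 191 - 192 [491.4 200.6 246.1]
193 [491.4 199.7 244.9] 194 [491.4 199.8 247. ] 195 [491.4 199.3 247.1] 196 [491.4 198.5 246.2] 197 [491.4 198.  246.2] 198 [491.4 197.5 246.2]
199 [491.4 196.9 245.8] 200 [491.4 196.7 246.8] 201 [491.4 195.9 246.2] 202 [491.4 195.5 246.3] 203 - 204 [491.4 194.2 245.7]
205 [491.4 193.8 246. ] 206 [491.4 193.4 246.3] 207 [491.4 192.8 246.1] 208 [491.4 192.4 246.4] 209 [491.4 192.2 247.4] 210 [491.4 191.1 245.9]
211 [491.4 190.5 245.5] 212 [491.4 190.2 246.3] 213 [491.4 189.6 245.9] 214 [491.4 188.9 245.5] 215 [491.4 189.1 247.5] 216 [491.4 188.5 247.3]
217 [491.4 187.5 246.1] 218 [491.4 187.  246.2] 219 [49
[... 198 characters left out ...]
1.8 245.1] 228 [491.5 180.9 244.3]
229 - 230 - 231 - 232 - 233 - 234 -
235 - 236 - 237 - 238 - 239 - 240 -
241 - 242 - 243 - 244 - 245 - 246 -
247 - 248 - 249 - 250 - 251 - 252 -
253 - 254 - 255 - 256 - 257 - 258 -
259 - 260 - 261 - 262 - 263 - 264 -
265 - 266 - 267 - 268 - 269 - 270 -
271 - 272 - 273 - 274 - 275 - 276 -
277 - 278 - 279 - 280 - 281 - 282 -
283 - 284 - 285 - 286 - 287 - 288 -
289 - 290 - 291 - 292 - 293 - 294 [491.6 144.2 246.9]
295 [491.6 142.7 245.5] 296 [491.6 142.5 246. ] 297 [491.6 142.1 246.4] 298 [491.6 141.2 246. ] 299 [491.6 141.  246.5] 300 [491.6 140.1 246.1]
301 [491.6 139.1 245.6] 302 [491.6 138.5 245.6] 303 [491.6 137.9 245.5] 304 - 305 - 306 -
307 - 308 - 309 -
```

View pics/g.png

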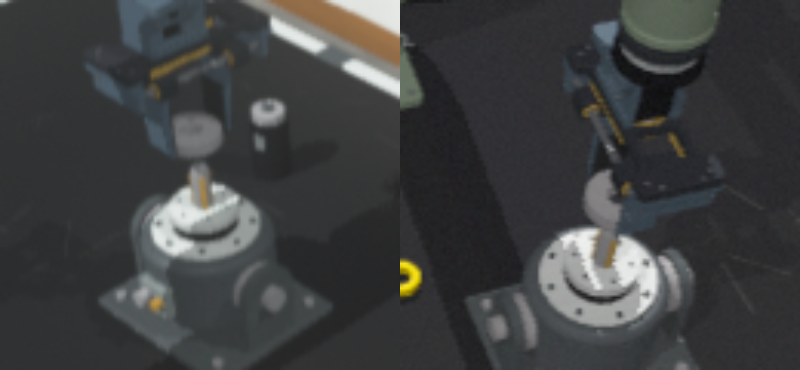

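The wrist view shows the ring centred in the hand, bore at about (397,391), within 0.5 mm of the TCP. The side and scene views show it poised above the mandrel. I'll start the insertion gently.

```bash
python3 -m pendant '[{"xyz":[0,0,0.012],"roll":0,"jaw":1},{"xyz":[0,0,0.024],"roll":0,"jaw":1},{"xyz":[0,0,0.03],"roll":0,"jaw":1},{"xyz":[0,0,0.034],"roll":0,"jaw":1},{"xyz":[0,0,0.038],"roll":0,"jaw":1},{"xyz":[0,0,0.042],"roll":0,"jaw":1},{"xyz":[0,0,0.046],"roll":0,"jaw":1},{"xyz":[0,0,0.046],"roll":0,"jaw":1}]' 60
python3 -c "
from h import *
s=env.state();print(s['ee_pos'],s['force'],s['torque'],s['gripper_width'])"
```

```text
time_s: 6.4
ee_pos: [493.8, 168.0, 188.8]
ee_rot: [-180.0, 0.0, 0.0]
force: [-0.8, -1.0, -4.2]
gripper_width: 62.3
[493.79517287 167.9684666  188.75449271] [-0.75396162 -0.95140269 -4.24804319] [-0.00145031  0.03975016 -0.01047253] 62.32337656494786
```

```bash
python3 -m pendant '[{"xyz":[0,0,0.002],"roll":0,"jaw":1},{"xyz":[0,0,0.004],"roll":0,"jaw":1},{"xyz":[0,0,0.006],"roll":0,"jaw":1},{"xyz":[0,0,0.008],"roll":0,"jaw":1},{"xyz":[0,0,0.009],"roll":0,"jaw":1},{"xyz":[0,0,0.01],"roll":0,"jaw":1},{"xyz":[0,0,0.01],"roll":0,"jaw":1},{"xyz":[0,0,0.01],"roll":0,"jaw":1}]' 60
python3 -c "
from h import *
s=env.state();print(s['ee_pos'],s['force'],s['torque'],s['gripper_width'])"
python3 -m pendant '[{"xyz":[0,0,0.002],"roll":0,"jaw":1},{"xyz":[0,0,0.004],"roll":0,"jaw":1},{"xyz":[0,0,0.006],"roll":0,"jaw":1},{"xyz":[0,0,0.008],"roll":0,"jaw":1},{"xyz":[0,0,0.009],"roll":0,"jaw":1},{"xyz":[0,0,0.01],"roll":0,"jaw":1},{"xyz":[0,0,0.01],"roll":0,"jaw":1},{"xyz":[0,0,0.01],"roll":0,"jaw":1}]' 60
python3 -c "
from h import *
s=env.state();print(s['ee_pos'],s['force'],s['torque'],s['gripper_width'])"
```

```text
time_s: 7.4
ee_pos: [494.0, 167.9, 178.9]
ee_rot: [-180.0, -0.0, 0.0]
force: [0.9, 1.3, 1.3]
gripper_width: 62.4
[494.01045083 167.92579578 178.87031356] [0.8613334  1.33085855 1.29913715] [ 0.05002741  0.05198001 -0.03273511] 62.37492655684514
time_s: 8.4
ee_pos: [494.0, 168.0, 169.8]
ee_rot: [-180.0, -0.1, 0.0]
force: [-1.9, -0.7, 7.7]
gripper_width: 62.5
[493.98222126 168.02411298 169.82826415] [-1.89284375 -0.69955025  7.67752628] [-0.08067467  0.4158072  -0.01728375] 62.45355974071603
```

```bash
python3 -m pendant '[{"xyz":[0,0,0.002],"roll":0,"jaw":1},{"xyz":[0,0,0.004],"roll":0,"jaw":1},{"xyz":[0,0,0.006],"roll":0,"jaw":1},{"xyz":[0,0,0.008],"roll":0,"jaw":1},{"xyz":[0,0,0.01],"roll":0,"jaw":1},{"xyz":[0,0,0.012],"roll":0,"jaw":1},{"xyz":[0,0,0.013],"roll":0,"jaw":1},{"xyz":[0,0,0.013],"roll":0,"jaw":1}]' 60
python3 -c "
from h import *
s=env.state();print(s['ee_pos'],s['force'],s['torque'],s['gripper_width'])"
python3 -m pendant '[{"xyz":[0,0,0.001],"roll":0,"jaw":1},{"xyz":[0,0,0.002],"roll":0,"jaw":1},{"xyz":[0,0,0.003],"roll":0,"jaw":1},{"xyz":[0,0,0.004],"roll":0,"jaw":1},{"xyz":[0,0,0.005],"roll":0,"jaw":1},{"xyz":[0,0,0.005],"roll":0,"jaw":1},{"xyz":[0,0,0.005],"roll":0,"jaw":1},{"xyz":[0,0,0.005],"roll":0,"jaw":1}]' 60
python3 -c "
from h import *
s=env.state();print(s['ee_pos'],s['force'],s['torque'],s['gripper_width'])"
```

```text
time_s: 9.4
ee_pos: [493.9, 167.9, 156.2]
ee_rot: [-180.0, -0.0, 0.0]
force: [-0.1, 2.2, 5.1]
gripper_width: 62.3
[493.87507862 167.93950417 156.22070829] [-0.05481576  2.18758201  5.14869998] [ 0.07936141  0.20564326 -0.00940605] 62.26919267620779
time_s: 10.4
ee_pos: [494.0, 168.0, 151.7]
ee_rot: [-180.0, -0.0, 0.0]
force: [-1.2, 0.5, 7.3]
gripper_width: 62.6
[493.9810764  167.95872458 151.69087644] [-1.23568802  0.48505872  7.31021881] [ 0.05698706  0.22808909 -0.01779528] 62.59676264021924
```

```bash
python3 -m pendant '[{"xyz":[0,0,0.0005],"roll":0,"jaw":1},{"xyz":[0,0,0.0007],"roll":0,"jaw":1},{"xyz":[0,0,0.0007],"roll":0,"jaw":1},{"xyz":[0,0,0.0007],"roll":0,"jaw":1},{"xyz":[0,0,0.0007],"roll":0,"jaw":1},{"xyz":[0,0,0.0007],"roll":0,"jaw":1},{"xyz":[0,0,0.0007],"roll":0,"jaw":1},{"xyz":[0,0,0.0007],"roll":0,"jaw":1}]' 60
python3 -c "
from h import *
s=env.state();print(s['ee_pos'],s['force'],s['torque'],s['gripper_width'])"
```

```text
time_s: 11.4
ee_pos: [494.0, 168.0, 151.3]
ee_rot: [-180.0, -0.1, 0.0]
force: [-2.3, 0.8, 9.4]
gripper_width: 62.7
[493.96432846 167.9570765  151.29079641] [-2.32854129  0.79242322  9.37821232] [-0.08364377  0.35646308 -0.00107408] 62.69224925987345
```

```bash
python3 -m pendant '[{"xyz":[0,0,0.0005],"roll":0,"jaw":1},{"xyz":[0,0,0.0009],"roll":0,"jaw":1},{"xyz":[0,0,0.0009],"roll":0,"jaw":1},{"xyz":[0,0,0.0009],"roll":0,"jaw":1},{"xyz":[0,0,0.0009],"roll":0,"jaw":1},{"xyz":[0,0,0.0009],"roll":0,"jaw":1},{"xyz":[0,0,0.0009],"roll":0,"jaw":1},{"xyz":[0,0,0.0009],"roll":0,"jaw":1}]' 60
python3 - <<'E'
from h import *
s=env.state();print(s['ee_pos'],s['force'],s['torque'],s['gripper_width'])
im,d,T,K,p=grab('wrist'); P=cloud(d,K,T)
r=np.hypot(P[...,0]-493.8,P[...,1]-167.8)
m=P[(r<30)&(r>16)&(P[...,2]>155)&(P[...,2]<170)&(P[...,1]>172)]; print('ring top',len(m),np.median(m,0))
m=P[(r<37)&(r>34.5)&(P[...,1]>172)&(P[...,2]<153)&(P[...,2]>140)]; print('table',len(m),np.median(m,0))
m=P[(r<70)&(r>46)&(P[...,1]>172)&(P[...,2]<130)&(P[...,2]>115)]; print('body',len(m),np.median(m,0))
E
```

```text
time_s: 12.4
ee_pos: [494.0, 168.0, 150.8]
ee_rot: [-180.0, -0.1, 0.0]
force: [-3.0, -0.3, 12.1]
gripper_width: 62.5
[493.97085239 167.95853618 150.80777613] [-3.0347772  -0.27535314 12.10609938] [-0.0682344   0.55547777 -0.00366649] 62.45813760433329
ring top 3308 [493.73480272 185.1866308  162.33891874]
table 704 [493.75517317 197.87954049 146.33210553]
body 10560 [492.61219809 211.84010177 122.41541447]
```

Force and depth agree: sunk 3.1 mm, and the ring top is 16.0 mm above the table. The wide ring is home. I'll unload, release, rise and go to the middle ring.

```bash
python3 -m pendant '[{"xyz":[0,0,-0.002],"roll":0,"jaw":1},{"xyz":[0,0,-0.0035],"roll":0,"jaw":1},{"xyz":[0,0,-0.0035],"roll":0,"jaw":0},{"xyz":[0,0,-0.0035],"roll":0,"jaw":0},{"xyz":[0,0,-0.0035],"roll":0,"jaw":0},{"xyz":[0,0,-0.04],"roll":0,"jaw":0},{"xyz":[0,0,-0.09],"roll":0,"jaw":0},{"xyz":[0,0,-0.12],"roll":0,"jaw":0}]' 50
python3 - <<'E'
from h import *
s=env.state();print(s['ee_pos'],s['force'],s['gripper_width'])
im,d,T,K,p=grab('wrist'); np.savez('w_rel1',im=im,d=d,T=T,K=K); P=cloud(d,K,T)
r=np.hypot(P[...,0]-493.8,P[...,1]-167.8)
m=P[(r<30)&(r>16)&(P[...,2]>155)&(P[...,2]<170)&(P[...,1]>172)]; print('ring top',len(m),np.median(m,0))
m=P[(r<37)&(r>34.5)&(P[...,1]>172)&(P[...,2]<153)&(P[...,2]>140)]; print('table',len(m),np.median(m,0))
z=np.load('w_wide.npz'); g=onz(75*.64,267*.64,12,z['K'],z['T']); print('narrow guess',g,fitring(z['im'],z['d'],z['T'],z['K'],g,12,22))
z=np.load('scene.npz')
for n,g,zt,R in(('wide',(640,-58),16,32),('mid',(500,-312),14,27),('nar',(452,-80),12,22)): print(n,fitring(z['im'],z['d'],z['T'],z['K'],g,zt,R))
E
```

```text
time_s: 13.45
ee_pos: [494.4, 168.0, 271.6]
ee_rot: [-180.0, -0.1, 0.0]
force: [0.7, 0.4, 0.1]
gripper_width: 91.2
[494.42017518 167.95345522 271.57454293] [0.67763013 0.43480589 0.05745877] 91.15413018519493
ring top 1224 [493.75019797 185.14334374 164.69806286]
table 330 [493.75804344 195.21594332 148.59164   ]
narrow guess [456.71196345 -72.26096092  12.        ] ([(array([454.55, -73.03]), np.float64(21.39), 142), (array([454.51, -73.04]), np.float64(12.04), 76)], array([454.3, -72.6,  11.3]))
wide ([(array([643.81, -61.48]), np.float64(30.46), 48), (array([644.04, -60.56]), np.float64(13.39), 19)], array([644.8, -61.9,  16.6]))
mid ([(array([ 504.8 , -314.48]), np.float64(25.78), 35), (array([ 504.23, -314.81]), np.float64(12.58), 18)], array([ 505.9, -315.3,   14.6]))
nar ([(array([453.07, -75.78]), np.float64(20.87), 23), (array([453.12, -76.57]), np.float64(14.17), 10)], array([453.4, -75.2,  12.1]))
```

```bash
python3 -m pendant '[{"xyz":[0.0014,0.06,0.015],"roll":0,"jaw":0},{"xyz":[0.0028,0.12,0.03],"roll":0,"jaw":0},{"xyz":[0.0042,0.18,0.045],"roll":0,"jaw":0},{"xyz":[0.0056,0.24,0.06],"roll":0,"jaw":0},{"xyz":[0.007,0.3,0.075],"roll":0,"jaw":0},{"xyz":[0.0084,0.36,0.09],"roll":0,"jaw":0},{"xyz":[0.0098,0.42,0.105],"roll":0,"jaw":0},{"xyz":[0.0112,0.48,0.12],"roll":0,"jaw":0}]' 50
python3 - <<'E'
from h import *
env.grab_frame('side')
for i in range(2):
    im,d,T,K,p=grab('wrist'); s=env.state();print(s['ee_pos'],s['ee_rot'],s['gripper_width'])
    print(fitring(im,d,T,K,(504.8,-311.5),14,27))
E
```

```text
time_s: 14.5
ee_pos: [504.6, -314.0, 148.0]
ee_rot: [-180.0, 0.0, -0.0]
force: [1.9, -0.1, -1.1]
gripper_width: 91.1
[ 503.7075433  -316.99619991  146.23659084] [179.98911452   0.18305781  -0.29312952] 91.42519834865483
([(array([ 504.33, -312.07]), np.float64(26.06), 159), (array([ 504.27, -312.08]), np.float64(12.21), 73)], array([ 504.4, -311.2,   13.3]))
[ 503.88673868 -314.22392253  147.07289089] [-1.79900686e+02  1.65198358e-01 -2.30311308e-01] 91.03542572760838
([(array([ 504.31, -312.03]), np.float64(26.04), 158), (array([ 504.23, -311.95]), np.float64(12.2), 74)], array([ 504.2, -311.3,   13.2]))
```

```bash
python3 -m pendant '[{"xyz":[-0.0007,0,0.05],"roll":0,"jaw":0},{"xyz":[-0.0007,0,0.1],"roll":0,"jaw":0},{"xyz":[-0.0007,0,0.132],"roll":0,"jaw":0},{"xyz":[-0.0007,0,0.143],"roll":0,"jaw":0},{"xyz":[-0.0007,0,0.1464],"roll":0,"jaw":0},{"xyz":[-0.0007,0,0.1464],"roll":0,"jaw":1},{"xyz":[-0.0007,0,0.1464],"roll":0,"jaw":1},{"xyz":[-0.0007,0,0.1464],"roll":0,"jaw":1}]' 50
python3 -c "
from h import *
s=env.state();print(s['ee_pos'],s['force'],s['torque'],s['gripper_width'])"
```

```text
time_s: 15.65
ee_pos: [504.8, -312.4, 3.8]
ee_rot: [180.0, -0.1, 0.0]
force: [-0.5, 0.3, -0.1]
gripper_width: 64.2
[ 504.83407819 -312.42728442    3.79828742] [-0.47233138  0.32334306 -0.0626195 ] [-0.08617489  0.04404802 -0.03818266] 64.24615082112211
```

```bash
python3 -m pendant '[{"xyz":[0,0,0],"roll":0,"jaw":1},{"xyz":[0,0,0],"roll":0,"jaw":1},{"xyz":[0,0,-0.05],"roll":0,"jaw":1},{"xyz":[0,0,-0.11],"roll":0,"jaw":1},{"xyz":[0,-0.03,-0.16],"roll":0,"jaw":1},{"xyz":[0,-0.08,-0.19],"roll":0,"jaw":1},{"xyz":[0,-0.14,-0.205],"roll":0,"jaw":1},{"xyz":[0,-0.2,-0.21],"roll":0,"jaw":1}]' 50
python3 -m pendant '[{"xyz":[-0.002,-0.058,-0.015],"roll":0,"jaw":1},{"xyz":[-0.004,-0.118,-0.022],"roll":0,"jaw":1},{"xyz":[-0.006,-0.178,-0.022],"roll":0,"jaw":1},{"xyz":[-0.009,-0.235,-0.022],"roll":0,"jaw":1},{"xyz":[-0.0106,-0.27,-0.022],"roll":0,"jaw":1},{"xyz":[-0.0106,-0.2797,-0.022],"roll":0,"jaw":1},{"xyz":[-0.0106,-0.2797,-0.022],"roll":0,"jaw":1},{"xyz":[-0.0106,-0.2797,-0.022],"roll":0,"jaw":1}]' 60
python3 - <<'E'
from h import *
im,d,T,K,p=grab('wrist'); s=env.state(); e=s['ee_pos']; print(e,s['force'],s['gripper_width'])
P=cloud(d,K,T); r=np.hypot(P[...,0]-e[0],P[...,1]-e[1]); m=P[(r<29)&(abs(P[...,2]-e[2]-9)<6)]
A=np.c_[m[:,:2]-e[:2],np.ones(len(m))]; c=np.linalg.lstsq(A,m[:,2]-e[2],rcond=None)[0]; print('ring top plane',c,len(m),'bbox',(m.min(0)-e).round(1),(m.max(0)-e).round(1))
cv2.imwrite('pics/h.png',cv2.resize(im[160:320,140:370],(800,556),interpolation=cv2.INTER_CUBIC))
E
```

```text
time_s: 16.65
ee_pos: [504.3, -110.6, 213.7]
ee_rot: [-180.0, -0.1, -0.0]
force: [1.1, 0.8, -2.5]
gripper_width: 52.3
time_s: 17.65
ee_pos: [493.7, 166.3, 234.7]
ee_rot: [180.0, 0.0, -0.1]
force: [0.2, -0.3, -2.1]
gripper_width: 52.5
[493.79782639 166.25768526 234.84631051] [-1.00577368 -0.19915716 -3.47004931] 52.43028718772901
ring top plane [-2.62192408e-03 -1.84075113e-02  9.67687066e+00] 4415 bbox [-27.2 -26.8   3. ] [26.  26.9 15. ]
```

View pics/h.png

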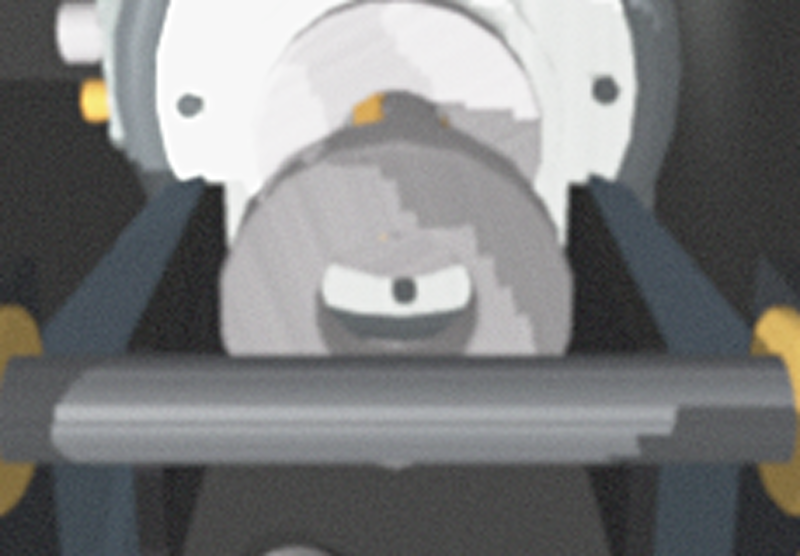

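The crop shows the middle ring held centred, bore at about (396,305), with the wide ring seated flat behind it.

```bash
python3 - <<'E'
from h import *
z=np.load('wrist.npz'); K,T=z['K'],z['T']; e=env.state()['ee_pos']; print(e)
for u,v in((396,305),(318,305),(475,305),(396,262),(220,300),(572,300),(396,467)): print(onz(140+u/3.478,160+v/3.478,244.5,K,T).round(1))
E
python3 -m pendant '[{"xyz":[0,0,0.008],"roll":0,"jaw":1},{"xyz":[0,0,0.016],"roll":0,"jaw":1},{"xyz":[0,0,0.022],"roll":0,"jaw":1},{"xyz":[0,0,0.026],"roll":0,"jaw":1},{"xyz":[0,0,0.03],"roll":0,"jaw":1},{"xyz":[0,0,0.034],"roll":0,"jaw":1},{"xyz":[0,0,0.038],"roll":0,"jaw":1},{"xyz":[0,0,0.04],"roll":0,"jaw":1}]' 60
python3 -c "
from h import *
s=env.state();print(s['ee_pos'],s['force'],s['torque'],s['gripper_width'])"
```

```text
[493.79782639 166.25768526 234.84631051]
[493.4 166.9 244.5]
[481.7 166.9 244.5]
[505.3 166.9 244.5]
[493.4 173.8 244.5]
[467.1 167.7 244.5]
[519.8 167.7 244.5]
[493.4 139.4 244.5]
time_s: 18.7
ee_pos: [493.6, 167.5, 194.7]
ee_rot: [180.0, 0.0, 0.0]
force: [0.3, -0.3, -2.4]
gripper_width: 52.4
[493.64349332 167.53999495 194.69836393] [ 0.34697355 -0.26726727 -2.44572351] [-0.06885967  0.07469642 -0.01919104] 52.42514269187729
```

```bash
python3 -m pendant '[{"xyz":[0,0,0.002],"roll":0,"jaw":1},{"xyz":[0,0,0.004],"roll":0,"jaw":1},{"xyz":[0,0,0.006],"roll":0,"jaw":1},{"xyz":[0,0,0.008],"roll":0,"jaw":1},{"xyz":[0,0,0.01],"roll":0,"jaw":1},{"xyz":[0,0,0.012],"roll":0,"jaw":1},{"xyz":[0,0,0.014],"roll":0,"jaw":1},{"xyz":[0,0,0.014],"roll":0,"jaw":1}]' 60
python3 -m pendant '[{"xyz":[0,0,0.002],"roll":0,"jaw":1},{"xyz":[0,0,0.004],"roll":0,"jaw":1},{"xyz":[0,0,0.006],"roll":0,"jaw":1},{"xyz":[0,0,0.008],"roll":0,"jaw":1},{"xyz":[0,0,0.009],"roll":0,"jaw":1},{"xyz":[0,0,0.01],"roll":0,"jaw":1},{"xyz":[0,0,0.011],"roll":0,"jaw":1},{"xyz":[0,0,0.011],"roll":0,"jaw":1}]' 60
python3 -c "
from h import *
s=env.state();print(s['ee_pos'],s['force'],s['torque'],s['gripper_width'])"
```

```text
time_s: 19.7
ee_pos: [494.0, 167.6, 181.1]
ee_rot: [-180.0, -0.1, 0.0]
force: [0.1, 0.7, 2.1]
gripper_width: 52.6
time_s: 20.7
ee_pos: [493.9, 167.8, 170.4]
ee_rot: [-180.0, -0.0, 0.0]
force: [-1.2, 1.6, 5.7]
gripper_width: 52.7
[493.85193129 167.76626099 170.40384668] [-1.18916506  1.57201071  5.73346901] [0.09774698 0.24451816 0.04485395] 52.717706481878814
```

```bash
python3 -m pendant '[{"xyz":[0,0,0.001],"roll":0,"jaw":1},{"xyz":[0,0,0.002],"roll":0,"jaw":1},{"xyz":[0,0,0.003],"roll":0,"jaw":1},{"xyz":[0,0,0.0037],"roll":0,"jaw":1},{"xyz":[0,0,0.0037],"roll":0,"jaw":1},{"xyz":[0,0,0.0037],"roll":0,"jaw":1},{"xyz":[0,0,0.0037],"roll":0,"jaw":1},{"xyz":[0,0,0.0037],"roll":0,"jaw":1}]' 60
cat > chk.py <<'E'
from h import *
import sys
zl,zh=float(sys.argv[1]),float(sys.argv[2]); r0,r1=float(sys.argv[3]),float(sys.argv[4])
s=env.state();print(s['ee_pos'],s['force'],s['torque'][1],s['gripper_width'])
im,d,T,K,p=grab('wrist'); P=cloud(d,K,T); r=np.hypot(P[...,0]-493.8,P[...,1]-167.8)
for n,a,b,l,h in(('ring top',r0,r1,zl,zh),('table',34.5,37,140,153),('wide',28,31,155,170),('body',46,70,115,130)):
    m=P[(r<b)&(r>a)&(P[...,2]>l)&(P[...,2]<h)&(P[...,1]>172)]; print(n,len(m),np.median(m,0)[2].round(2) if len(m) else '')
E
python3 chk.py 170 185 14 25
```

```text
time_s: 21.7
ee_pos: [494.0, 167.8, 166.8]
ee_rot: [-180.0, -0.1, 0.0]
force: [-1.4, 1.0, 7.8]
gripper_width: 52.2
[493.96759815 167.77812486 166.83653346] [-1.39743281  0.99587553  7.80789618] 0.2088703820618722 52.17114513546101
ring top 2105 176.84
table 638 146.89
wide 724 162.8
body 9177 122.4
```

```bash
python3 -m pendant '[{"xyz":[0,0,0.0005],"roll":0,"jaw":1},{"xyz":[0,0,0.001],"roll":0,"jaw":1},{"xyz":[0,0,0.0012],"roll":0,"jaw":1},{"xyz":[0,0,0.0012],"roll":0,"jaw":1},{"xyz":[0,0,0.0012],"roll":0,"jaw":1},{"xyz":[0,0,0.0012],"roll":0,"jaw":1},{"xyz":[0,0,0.0012],"roll":0,"jaw":1},{"xyz":[0,0,0.0012],"roll":0,"jaw":1}]' 60
python3 chk.py 170 185 14 25
```

```text
time_s: 22.75
ee_pos: [494.0, 167.8, 166.2]
ee_rot: [-180.0, -0.1, 0.0]
force: [-1.1, 0.6, 10.4]
gripper_width: 52.6
[493.96414031 167.79554185 166.19398515] [-1.14767931  0.63471247 10.37088012] 0.3988923073278506 52.59466291472507
ring top 2110 176.25
table 633 146.22
wide 731 162.15
body 9221 122.39
```

```bash
python3 -m pendant '[{"xyz":[0,0,0.0005],"roll":0,"jaw":1},{"xyz":[0,0,0.001],"roll":0,"jaw":1},{"xyz":[0,0,0.0012],"roll":0,"jaw":1},{"xyz":[0,0,0.0012],"roll":0,"jaw":1},{"xyz":[0,0,0.0012],"roll":0,"jaw":1},{"xyz":[0,0,0.0012],"roll":0,"jaw":1},{"xyz":[0,0,0.0012],"roll":0,"jaw":1},{"xyz":[0,0,0.0012],"roll":0,"jaw":1}]' 60
python3 chk.py 170 185 14 25
```

```text
time_s: 23.8
ee_pos: [494.0, 167.8, 165.6]
ee_rot: [-179.9, -0.1, 0.0]
force: [-1.6, -0.3, 13.3]
gripper_width: 53.0
[493.99114417 167.78801424 165.56566825] [-1.5720711  -0.32991177 13.2868318 ] 0.5755987279852245 52.99456590399024
ring top 2098 175.65
table 633 145.58
wide 719 161.57
body 9286 122.4
```

Middle ring home: further pushing moves the table and both rings together (14.1 mm gap top to top, sunk 3.8 mm). Release and go to the narrow ring.

```bash
python3 -m pendant '[{"xyz":[0,0,-0.002],"roll":0,"jaw":1},{"xyz":[0,0,-0.0042],"roll":0,"jaw":1},{"xyz":[0,0,-0.0042],"roll":0,"jaw":0},{"xyz":[0,0,-0.0042],"roll":0,"jaw":0},{"xyz":[0,0,-0.0042],"roll":0,"jaw":0},{"xyz":[0,0,-0.03],"roll":0,"jaw":0},{"xyz":[0,0,-0.08],"roll":0,"jaw":0},{"xyz":[0,0,-0.1],"roll":0,"jaw":0}]' 50
python3 chk.py 170 185 14 25
python3 -m pendant '[{"xyz":[-0.008,0.055,0],"roll":0,"jaw":0},{"xyz":[-0.016,0.11,0.02],"roll":0,"jaw":0},{"xyz":[-0.024,0.16,0.05],"roll":0,"jaw":0},{"xyz":[-0.032,0.2,0.09],"roll":0,"jaw":0},{"xyz":[-0.039,0.23,0.12],"roll":0,"jaw":0},{"xyz":[-0.0391,0.2455,0.134],"roll":0,"jaw":0},{"xyz":[-0.0391,0.2455,0.134],"roll":0,"jaw":0},{"xyz":[-0.0391,0.2455,0.134],"roll":0,"jaw":0}]' 50
python3 - <<'E'
from h import *
im,d,T,K,p=grab('wrist'); s=env.state(); print(s['ee_pos'],s['gripper_width'])
print(fitring(im,d,T,K,(454.5,-73),12,22))
cv2.imwrite('pics/i.png',cv2.resize(im,(800,600),interpolation=cv2.INTER_CUBIC))
E
```

```text
time_s: 24.85
ee_pos: [494.7, 167.8, 266.5]
ee_rot: [-179.9, -0.2, 0.0]
force: [-0.2, 0.7, -0.5]
gripper_width: 91.2
[494.72995708 167.77805076 266.47470113] [-0.19749645  0.68065286 -0.46656187] 0.016454654874122163 91.15155579788156
ring top 899 178.36
table 333 148.21
wide 363 164.03
body 4522 122.32
time_s: 25.9
ee_pos: [455.8, -77.4, 130.7]
ee_rot: [-180.0, -0.1, 0.0]
force: [0.2, -0.2, 0.2]
gripper_width: 91.7
[455.87870368 -77.22658071 130.84109891] 91.15910497695079
([(array([453.09, -72.75]), np.float64(21.11), 135), (array([453.05, -72.76]), np.float64(12.19), 76)], array([453.3, -72.1,  11.2]))
```

View pics/i.png

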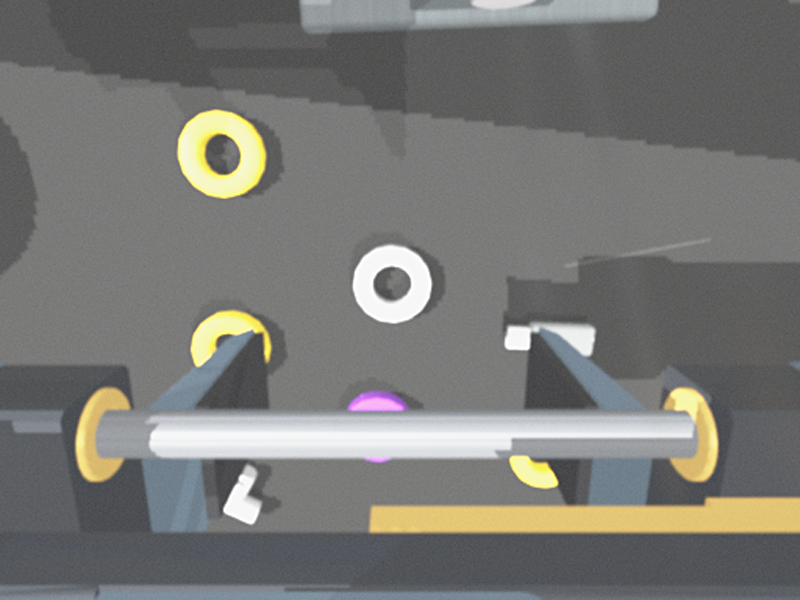

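The steel narrow ring is at (392,284). The neighbours are clear if I keep the jaws partly closed. I'll grasp it.

```bash
python3 -m pendant '[{"xyz":[-0.0014,-0.0053,0.045],"roll":0,"jaw":0.3},{"xyz":[-0.0014,-0.0053,0.09],"roll":0,"jaw":0.3},{"xyz":[-0.0014,-0.0053,0.115],"roll":0,"jaw":0.3},{"xyz":[-0.0014,-0.0053,0.125],"roll":0,"jaw":0.3},{"xyz":[-0.0014,-0.0053,0.1274],"roll":0,"jaw":0.3},{"xyz":[-0.0014,-0.0053,0.1274],"roll":0,"jaw":1},{"xyz":[-0.0014,-0.0053,0.1274],"roll":0,"jaw":1},{"xyz":[-0.0014,-0.0053,0.1274],"roll":0,"jaw":1}]' 50
python3 -c "
from h import *
s=env.state();print(s['ee_pos'],s['force'],s['torque'],s['gripper_width'])"
```

```text
time_s: 26.95
ee_pos: [454.0, -72.8, 3.3]
ee_rot: [180.0, -0.1, -0.0]
force: [-0.3, 1.5, 3.5]
gripper_width: 42.1
[453.97044747 -72.75058264   3.25882215] [-0.29423731  1.52703854  3.5277331 ] [-0.04363484  0.08341247 -0.00993477] 42.08935389050378
```

```bash
python3 -m pendant '[{"xyz":[0,0,-0.055],"roll":0,"jaw":1},{"xyz":[0,0,-0.115],"roll":0,"jaw":1},{"xyz":[0.005,-0.03,-0.165],"roll":0,"jaw":1},{"xyz":[0.013,-0.07,-0.205],"roll":0,"jaw":1},{"xyz":[0.022,-0.115,-0.2355],"roll":0,"jaw":1},{"xyz":[0.031,-0.17,-0.2355],"roll":0,"jaw":1},{"xyz":[0.038,-0.222,-0.2355],"roll":0,"jaw":1},{"xyz":[0.0405,-0.2404,-0.2355],"roll":0,"jaw":1}]' 50
python3 - <<'E'
from h import *
im,d,T,K,p=grab('wrist'); e0=T[:3,3]; s=env.state(); e=s['ee_pos']; print(e,s['force'],s['gripper_width'])
P=cloud(d,K,T); r=np.hypot(P[...,0]-e[0],P[...,1]-e[1]); m=P[(r<26)&(abs(P[...,2]-e[2]-8.5)<5)]
A=np.c_[m[:,:2]-e[:2],np.ones(len(m))]; c=np.linalg.lstsq(A,m[:,2]-e[2],rcond=None)[0]; print('plane',c,len(m),'bbox',m.min(0).round(1),m.max(0).round(1))
cv2.imwrite('pics/j.png',cv2.resize(im[160:320,140:370],(800,556),interpolation=cv2.INTER_CUBIC))
E
```

```text
time_s: 27.95
ee_pos: [493.5, 170.0, 237.8]
ee_rot: [-180.0, 0.0, 0.2]
force: [-0.6, -0.9, -1.5]
gripper_width: 42.4
[493.78446332 170.91339369 237.60217232] [ 1.17554444  2.24091816 -0.31275585] 42.138924404661
plane [-1.24148975e-03 -8.28913307e-03  7.93650382e+00] 2651 bbox [471.6 159.9 241.1] [514.5 191.7 251.1]
```

View pics/j.png

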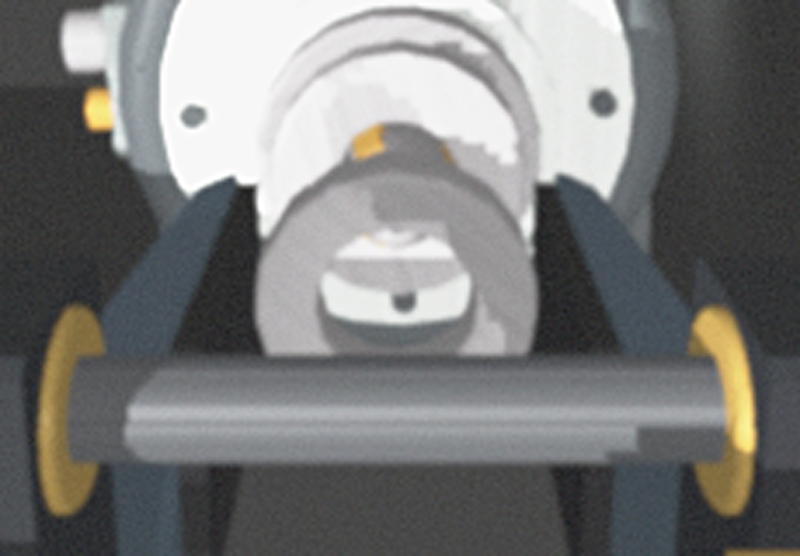

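Crop: the narrow ring is held centred, bore at about (397,300), and both lower rings are seated behind it. Insert.

```bash
python3 -m pendant '[{"xyz":[0,0,0],"roll":0,"jaw":1},{"xyz":[0,0,0.01],"roll":0,"jaw":1},{"xyz":[0,0,0.02],"roll":0,"jaw":1},{"xyz":[0,0,0.027],"roll":0,"jaw":1},{"xyz":[0,0,0.032],"roll":0,"jaw":1},{"xyz":[0,0,0.036],"roll":0,"jaw":1},{"xyz":[0,0,0.04],"roll":0,"jaw":1},{"xyz":[0,0,0.042],"roll":0,"jaw":1}]' 60
python3 -m pendant '[{"xyz":[0,0,0.002],"roll":0,"jaw":1},{"xyz":[0,0,0.004],"roll":0,"jaw":1},{"xyz":[0,0,0.006],"roll":0,"jaw":1},{"xyz":[0,0,0.008],"roll":0,"jaw":1},{"xyz":[0,0,0.009],"roll":0,"jaw":1},{"xyz":[0,0,0.01],"roll":0,"jaw":1},{"xyz":[0,0,0.01],"roll":0,"jaw":1},{"xyz":[0,0,0.01],"roll":0,"jaw":1}]' 60
python3 -c "
from h import *
s=env.state();print(s['ee_pos'],s['force'],s['torque'],s['gripper_width'])"
```

```text
time_s: 29.0
ee_pos: [493.7, 167.8, 195.8]
ee_rot: [-180.0, 0.0, 0.0]
force: [0.1, 0.3, -1.4]
gripper_width: 41.7
time_s: 30.0
ee_pos: [493.9, 168.0, 186.1]
ee_rot: [-180.0, -0.0, 0.0]
force: [0.0, 1.7, 0.6]
gripper_width: 42.1
[493.89083913 167.97067786 186.13316879] [0.04897336 1.6865288  0.60571021] [0.24560851 0.07253914 0.04037762] 42.06348217686459
```

```bash
python3 -m pendant '[{"xyz":[0,0,0.001],"roll":0,"jaw":1},{"xyz":[0,0,0.002],"roll":0,"jaw":1},{"xyz":[0,0,0.003],"roll":0,"jaw":1},{"xyz":[0,0,0.004],"roll":0,"jaw":1},{"xyz":[0,0,0.0045],"roll":0,"jaw":1},{"xyz":[0,0,0.005],"roll":0,"jaw":1},{"xyz":[0,0,0.005],"roll":0,"jaw":1},{"xyz":[0,0,0.005],"roll":0,"jaw":1}]' 60
sed -i "s/for n,a,b,l,h in(/for n,a,b,l,h in(('mid',23.5,26,170,180),/" chk.py
python3 chk.py 182 200 13.5 21
```

```text
time_s: 31.0
ee_pos: [494.0, 167.7, 181.1]
ee_rot: [-180.0, -0.0, 0.0]
force: [-0.2, 0.6, 4.4]
gripper_width: 42.1
[494.01067162 167.74186861 181.08179786] [-0.18448719  0.57553214  4.44892526] -0.04658602118337857 42.10403971133614
mid 459 177.0
ring top 1327 189.04
table 635 147.14
wide 602 163.0
body 8145 122.39
```

```bash
python3 -m pendant '[{"xyz":[0,0,0.0005],"roll":0,"jaw":1},{"xyz":[0,0,0.001],"roll":0,"jaw":1},{"xyz":[0,0,0.0015],"roll":0,"jaw":1},{"xyz":[0,0,0.0018],"roll":0,"jaw":1},{"xyz":[0,0,0.0018],"roll":0,"jaw":1},{"xyz":[0,0,0.0018],"roll":0,"jaw":1},{"xyz":[0,0,0.0018],"roll":0,"jaw":1},{"xyz":[0,0,0.0018],"roll":0,"jaw":1}]' 60
python3 chk.py 182 200 13.5 21
```

```text
time_s: 32.05
ee_pos: [494.0, 167.8, 180.1]
ee_rot: [-180.0, -0.1, 0.0]
force: [0.0, 1.1, 10.3]
gripper_width: 42.1
[494.00678911 167.82130037 180.08900314] [ 0.03794779  1.0562414  10.34020139] 0.11140125053439993 42.13491721624513
mid 453 175.99
ring top 1289 188.09
table 626 146.18
wide 599 162.13
body 8214 122.42
```

```bash
python3 -m pendant '[{"xyz":[0,0,0.0005],"roll":0,"jaw":1},{"xyz":[0,0,0.001],"roll":0,"jaw":1},{"xyz":[0,0,0.0013],"roll":0,"jaw":1},{"xyz":[0,0,0.0013],"roll":0,"jaw":1},{"xyz":[0,0,0.0013],"roll":0,"jaw":1},{"xyz":[0,0,0.0013],"roll":0,"jaw":1},{"xyz":[0,0,0.0013],"roll":0,"jaw":1},{"xyz":[0,0,0.0013],"roll":0,"jaw":1}]' 60
python3 chk.py 182 200 13.5 21
```

```text
time_s: 33.1
ee_pos: [494.0, 167.8, 179.4]
ee_rot: [-180.0, -0.1, 0.0]
force: [-0.4, 0.8, 11.9]
gripper_width: 41.8
[494.03280201 167.83010151 179.41072591] [-0.37876484  0.79950805 11.87163411] 0.45161015825211176 41.83141857526699
mid 466 175.42
ring top 1282 187.38
table 628 145.54
wide 595 161.43
body 8261 122.42
```

The narrow ring is home: pile 41.8 mm against 42 nominal, and everything moves together at 3.9 mm sink. Release, retreat and check.

```bash
python3 -m pendant '[{"xyz":[0,0,-0.002],"roll":0,"jaw":1},{"xyz":[0,0,-0.0037],"roll":0,"jaw":1},{"xyz":[0,0,-0.0037],"roll":0,"jaw":0},{"xyz":[0,0,-0.0037],"roll":0,"jaw":0},{"xyz":[0,0,-0.0037],"roll":0,"jaw":0},{"xyz":[0,0,-0.03],"roll":0,"jaw":0},{"xyz":[0,0,-0.08],"roll":0,"jaw":0},{"xyz":[0,0,-0.12],"roll":0,"jaw":0}]' 50
python3 -m pendant '[{"xyz":[0,0.01,0],"roll":0,"jaw":0},{"xyz":[0,0.02,0],"roll":0,"jaw":0},{"xyz":[0,0.03,0],"roll":0,"jaw":0},{"xyz":[0,0.035,0],"roll":0,"jaw":0},{"xyz":[0,0.035,0],"roll":0,"jaw":0},{"xyz":[0,0.035,0],"roll":0,"jaw":0},{"xyz":[0,0.035,0],"roll":0,"jaw":0},{"xyz":[0,0.035,0],"roll":0,"jaw":0}]' 50
python3 chk.py 182 200 13.5 21
python3 - <<'E'
from h import *
z=np.load('wrist.npz'); a=cv2.resize(z['im'][60:240,160:360],(400,360),interpolation=cv2.INTER_CUBIC)
P=cloud(z['d'],z['K'],z['T']); r=np.hypot(P[...,0]-493.8,P[...,1]-167.8)
for l,h,a0,b0 in((185,196,13.5,21),(172,182,23.5,26),(160,168,28,31),(140,153,34.5,37)):
    m=P[(r>a0)&(r<b0)&(P[...,2]>l)&(P[...,2]<h)]; A=np.c_[m[:,:2]-[493.8,167.8],np.ones(len(m))]; print(np.linalg.lstsq(A,m[:,2],rcond=None)[0].round(3),len(m))
b=env.grab_frame('side')[0]; b=cv2.resize(b[100:220,140:270],(400,360),interpolation=cv2.INTER_CUBIC)
cv2.imwrite('pics/k.png',np.hstack([a,b])); print(env.state()['force'])
E
```

```text
time_s: 34.15
ee_pos: [493.7, 167.6, 299.2]
ee_rot: [180.0, -0.0, 0.0]
force: [1.3, -0.6, -0.3]
gripper_width: 91.2
time_s: 35.15
ee_pos: [493.7, 133.0, 297.9]
ee_rot: [-180.0, -0.0, 0.0]
force: [0.8, 0.1, -0.3]
gripper_width: 91.3
[493.74144685 132.95051916 297.85940262] [ 0.82121826  0.14709362 -0.31440394] 0.00878522177354693 91.27954633088022
mid 240 177.94
ring top 507 190.04
table 305 148.02
wide 323 163.88
body 3970 122.38
[-4.00000e-03 -4.00000e-03  1.90076e+02] 1165
[-6.00000e-03 -6.00000e-03  1.78007e+02] 469
[-2.00000e-03  1.00000e-03  1.63942e+02] 554
[-1.00000e-03 -2.00000e-03  1.48085e+02] 586
[0.89938567 0.37531485 0.15342545]
```

View pics/k.png

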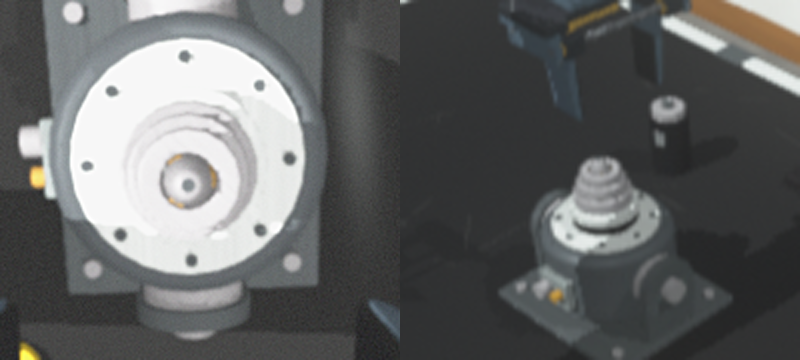

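The picture shows the three-ring pile on the mandrel, widest at the bottom and narrowest on top at (188,180), with the gripper clear. The layer heights are 15.9, 14.1 and 12.1 mm, 42.0 mm in total, all level.

```bash
python3 -c "
from workcell import env
print(env.job_done())"
```

```text
the job is handed in; nothing more can be done
None
```

The three steel rings are on the mandrel, widest at the bottom, then the middle one, then the narrowest. Each was pressed home before the next went on. I handed the job in at about 35 s, with the gripper open and clear of the pile.

- **Final heights:** with the rings released, the layers measured 15.9, 14.1 and 12.1 mm. The pile stands 42.0 mm above the table (42 nominal), and every face is level within about 0.5°.
- **Pressing home:** on the last presses of each ring, the push rose at about the table's spring rate. For the middle and narrow rings the depth readings also showed table and rings sinking together.
- **Table sink:** at rest under the rings' weight it has sunk about 1.3 mm. The deepest press I read was about 3.9 mm, under the 5 mm limit. Readings came only at the end of each one-second move, so I did not see any brief peak within a move.
- **Other things on the bench:** I never gripped or pushed any bystander or any purple or yellow look-alike. I took no full-scene picture at the end to confirm that none had moved.

No check failed. Two small disagreements:
- The gripper opening reads about 1.5 to 2 mm under each ring's true diameter.
- The wrist camera's heights differ from the arm's by about 0.5 mm.

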